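Fetch the coffee grinder's lid and hold its twist switch half-way

ROBOT

A 6-joint arm with a two-finger parallel gripper is mounted at the origin on the work surface. World frame = base frame: x ahead of the robot, y to its left, z up, the work surface at z = 0. Lengths are in m, angles in rad, forces in N, time in s.
With the tool pointing down it reaches from about 0.35 to 0.975 m from the base axis. Payload 4.9 kg.
Tool frame: the origin (TCP) lies on the mounting face of the last link; the fingertips stand 173 mm ahead of it and the grasp point (between the pads) lies 155 mm ahead of it (tcp_to_grasp is the distance from the TCP to the grasp point, in m); z points along the fingers, y is the line along which they close (so a half turn about z gives the same grasp; the last joint's range is limited). The gripper opens to 85 mm and grips with 20 to 120 N. Pads are 22 mm wide; open, the fingers measure 114 mm over their backs; the gripper's body (76 mm by 85 mm) begins 54 mm behind the grasp point. The pads swing forward as they close: fully open they stand 13 mm farther back than shut.
Start: joints at [1.162, 0.053, 1.613, -0, 1.476, -0.119], TCP at [0.179, 0.599, 0.405] pointing down, gripper open.
Joint ranges: [-3.01, 3.01], [-1.01, 2.22], [0.06, 2.58], [-1.02, 4.17], [0.09, 2.62], [-3.14, 3.14]. Speed limits (rad/s): [2.57, 2.57, 3.14, 3.14, 3.14, 3.14].

INTERFACE

Orientations are given as a rotation vector (axis times angle).
In Python, from station import get_obs, get_image, calibration, finish_job, tcp_to_grasp gives the robot as it stands. The module is installed in compiled form; this text tells all that it offers.
- The arm moves only by the tool arm_command, never from a script. Its argument "plan" is a list that holds one entry, the list of rows, each a list of 6 numbers: the shift along the tool's x, y, z in cm, then the turn, a rotation vector about the tool's x, y, z in rad. A call has 1 to 12 rows; each row is the pose to reach, as a shift and turn from the pose commanded when the call began, along the tool's axes at that moment; what a row does not reach only later rows make up. A row lasts 1/12 s, in which the tool goes at most 41.7 mm and 7.16 degrees, less where a joint would pass 70% of its speed; a pose out of reach is approached as far as the arm can. A call with a gripper value outside its range is refused whole. "gripper" is the closure, from -1 (fully open) to 1 (shut), set as the call begins (left out, the last holds). The fingers move at their own pace and stop on an object; "force" is the grip in N (left out, the last holds). Time passes only in rows, so rows that repeat a pose let the fingers close. It gives the time, the measured TCP pose, the force, the opening and the grip force at its end, in the units of the state.
- get_obs(): the state, without advancing time (a new reading comes with each control period).
- get_image(name): name is "side" or "top" or "wrist"; returns (picture, depth): 384x512x3 uint8, blue, green, red; 384x512 float32, m along the optical axis (not along the pixel's ray), 0 where there is no reading.
- calibration(name): a dict with "fx", "fy", "cx", "cy" (pixels), "dist" ([k1, k2, p1, p2, k3] as OpenCV has them; the pictures are not rectified), "pose" (4x4, takes a point from camera to world coordinates). Camera axes: x right, y up, looking along -z (the intrinsics and any distortion apply to the point x, -y, -z); pixel columns grow to the right and rows downward; lengths in m; the calibration is good to about 2 mm. A picture is of the moment at which its call begins: read the wrist's pose just before it. calibration takes no time and is no camera call; for the wrist camera it gives the pose at the moment of the call.
- finish_job(): hands the job in; it is judged then, once.
The state is a dict: "t": time; "q": joint angles; "dq": joint speeds; "effort": joint torques, N m; "tool_pos": TCP position; "tool_rot": TCP orientation; "contact_force": force on the tool from outside, world axes, zero at the start; "wrist_torque": the same for the moment, N m; "opening": finger opening in m; "grip_force": force on a finger pad.
Only numpy, scipy, OpenCV 4.12 (cv2) and the standard library are available. Lean on these libraries where they do the work, as an engineer would, in place of code of your own. Each camera call takes 0.05 s, during which the arm holds its last target. There are 200 camera calls.

TASK

Pull the desktop drawer right open, take the grinder's lid out of it and set it fully home in the grinder's collar, its lugs down through the notches, leaving the drawer open. Turn the lid clockwise to the half-way mark, short of the lock click, and hold it there against its spring: finish still gripping the lid at half-way. On the way never let it click into lock, and leave the other things on the desk where they stand.

Things in the scene. Friction and masses are not known exactly. Their poses are not given: they have to be found in the camera images.
- lid_center (a point): Loose grey grinder lid in the drawer, right way up, 49 mm tall, 120 g: a plug below, a disc 84 mm across, an upright grip bar on top 52 mm long (along x), 16 mm wide (y), 28 mm tall. The point is on the axis half-way up: disc top 3.5 mm below it, bar top 24.5 mm above, underside 24.5 mm below; z up. Same after a half turn.
- lid: The same lid, origin at its underside's centre. Its plug is 68 mm across and 15 mm deep, the disc above it 6 mm thick. At the foot of the plug two lugs stick out along +x and -x, in line with the grip bar: tips 41 mm from the axis, 14 mm wide, 8 mm tall.
- grinder_mouth (a point): Centre of the coffee grinder's mouth at rim height, 120 mm above the desk; z up. The mouth is 73 mm across, with notches on +x and -x (24 mm wide, reaching 44 mm from the axis) through which the lid's lugs drop, either way round. Fully home, the lid's disc lies on the rim and the lid's centre point is 9.5 mm above this one.
- grinder: The grinder, fixed to the desk: black base, metal collar 100 mm across. Home, the lid turns clockwise seen from above (negative about z), lugs under a 5 mm lip, 2 mm play up and down. Rim marks (twice): one black rib 0.6 rad (34 deg) clockwise of each notch = half-way; a pair at 1.2 rad (69 deg) = lock. The grip bar is the pointer. Origin: centre of its underside.
- switch (a joint): Sprung ring in the grinder, pushed round by the lid's lugs. 0 = at rest; met when the lid is turned about 0.2 rad clockwise from the notches, then it reads the lid's turn less 0.2 rad (half-way 0.4, end 1.15). Springs back if the lid is let go: 0.06 Nm at first, 0.11 Nm half-way. At 1.0 it clicks over and locks.
- drawer_handle (a point): Centre of the drawer's handle: a level steel bar 10 mm thick, 90 mm long along y, 42 mm off the drawer front, 70 mm above the desk, 30 mm below the unit's top. The drawer slides out along -x of this frame with light friction (1 to 2 N).
- drawer (a joint): Drawer opening in m: 0 shut, 0.15 fully out; at the start shut or a little ajar. Inside 148 mm wide; floor 20 mm, side walls 66 mm, front panel (15 mm thick) 96 mm above the desk; the lid's axis is 70 to 85 mm behind the front's outer face.
- unit: Low wooden drawer unit with one drawer, 200 mm wide, 220 mm deep, 100 mm tall, fixed to the desk. Origin on the desk 50 mm in front of the shut drawer's front; x points to its back.
- trophy: Bystander: lyre trophy, 133 mm tall on a 50 mm square stone foot. Origin at the centre of its underside.
- pen_cup: Bystander: white pen cup, 74 mm across, 135 mm tall with its pens. Origin at the centre of its underside.
- plaque: Bystander: round brass plaque on a wooden block, 106 mm tall, 80 mm wide. Origin at the centre of its underside.
- stamp: Bystander: small hand stamp with a wooden knob, 60 x 38 mm, 58 mm tall. Origin at the centre of its underside.
- mug: Bystander: white mug, 80 mm across, 90 mm tall. Origin at the centre of its underside.
- cactus: Bystander: cactus in a clay pot, 84 mm across, 125 mm tall. Origin at the centre of its underside.
- coffee_jar: Bystander: jar, 76 mm across, 120 mm tall. Origin at the centre of its underside.
Mind the look-alikes: they are no part of the job. What is shaped like the grinder but purple is not meant.

How it is judged:
By the outcome, as a careful person would: the job done as asked, in the order asked, and still so for the second after the job is handed in, while the arm keeps its last pose, push and grip.
It also fails if it takes over 61 s, if anything falls off the work surface, if the arm or the gripper's body presses on something with over 40 N, if the wrist force passes 120 N, or if a joint passes its speed limit or range.

## Working session

There is one attempt and no reset: what is moved stays moved. The work goes in short steps, Python scripts to look and compute and a tool call to move; the robot and the scene stay as the last step left them, time stands still between calls to the robot, and variables do not carry over. Pictures are saved under pics/ and viewed, at most 10 in all, crops included, and the job is handed in when it is done.

Besides the shell and the picture viewer there is one more tool, called after "Emit:" in YAML: its name, and indented under it one key for each argument. arm_command: Moves the arm, as the interface text tells. Its arguments: {"type":"object","properties":{"plan":{"type":"array"},"gripper":{"type":"number"},"force":{"type":"number"}},"required":["plan"]}

```bash
mkdir -p pics
cat > h.py <<'E'
import numpy as np, cv2
from station import get_obs,get_image,calibration,finish_job,tcp_to_grasp
from scipy.spatial.transform import Rotation as R
def cal(n):
    c=calibration(n); K=np.array([[c['fx'],0,c['cx']],[0,c['fy'],c['cy']],[0,0,1.]]); return K,np.array(c['dist'],float),np.array(c['pose'])
def rays(c,uv):
    K,d,P=c; p=cv2.undistortPoints(np.array(uv,float).reshape(-1,1,2),K,d).reshape(-1,2)
    v=np.c_[p[:,0],-p[:,1],-np.ones(len(p))]@P[:3,:3].T
    return P[:3,3],v
def onplane(c,uv,z):
    o,v=rays(c,uv); return o+v*((z-o[2])/v[:,2])[:,None]
def withdepth(c,uv,dep):
    o,v=rays(c,uv); uv=np.array(uv).reshape(-1,2); return o+v*dep[uv[:,1].astype(int),uv[:,0].astype(int)][:,None]
def proj(c,X):
    K,d,P=c; q=(np.array(X,float).reshape(-1,3)-P[:3,3])@P[:3,:3]
    return cv2.projectPoints(q*[1,-1,-1],np.zeros(3),np.zeros(3),K,d)[0].reshape(-1,2)
E
python3 - <<'E'
from h import *
print(get_obs(),tcp_to_grasp)
ims=[]
for n in ["side","top"]:
    c=cal(n); im,d=get_image(n); np.savez(n+'0.npz',im=im,d=d); cv2.imwrite(f'pics/{n}0.png',im); print(n,c[2].round(3).tolist(),c[0][0,0])
E
```

```text
{'t': 0.0, 'q': array([ 1.16199274e+00,  5.33575965e-02,  1.61428456e+00,  2.54522281e-06,
        1.47598559e+00, -1.19008721e-01]), 'dq': array([-0.0005231 ,  0.00140466,  0.00172345,  0.00076614, -0.00080791,
        0.00034835]), 'effort': array([-1.05010939e-03, -3.93689525e+01, -3.70175421e+01, -1.67753615e-04,
        7.08385240e-03, -1.28829726e-05]), 'tool_pos': array([0.17849593, 0.59869321, 0.40346783]), 'tool_rot': array([-4.53540660e-01, -3.10814176e+00,  3.08446981e-03]), 'contact_force': array([0.30748203, 0.62225935, 0.58827479]), 'wrist_torque': array([-0.02538881, -0.04149279,  0.02434651]), 'grip_force': 0.0, 'opening': 0.08539491804334216} 0.1547
side [[0.963, 0.172, -0.207, 0.27], [-0.27, 0.597, -0.756, -1.136], [-0.006, 0.783, 0.621, 1.059], [0.0, 0.0, 0.0, 1.0]] 451.2473710934145
top [[-0.027, 0.996, -0.085, 0.459], [-1.0, -0.027, 0.009, 0.018], [0.006, 0.085, 0.996, 1.409], [0.0, 0.0, 0.0, 1.0]] 402.7843312124535
```

View pics/top0.png

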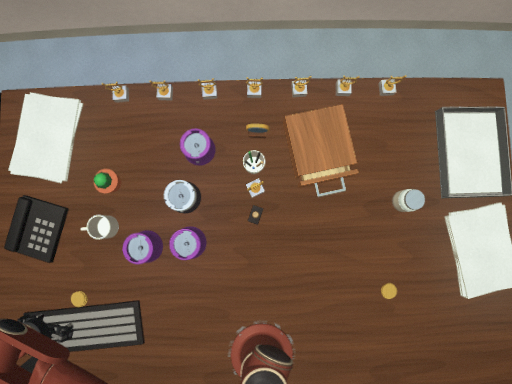

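View pics/side0.png

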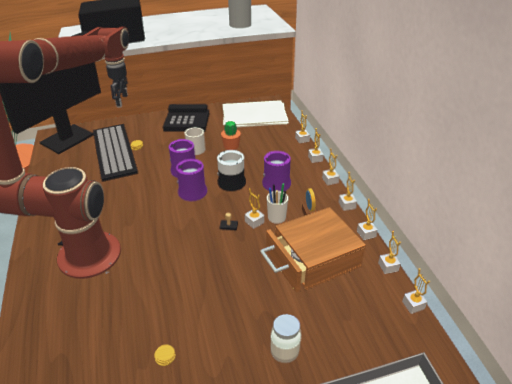

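Top view: the grey/black grinder is at (181,196). Its purple look-alikes are at (196,145), (140,247) and (186,243), so the grey metal collar with the black base is the one meant. The drawer unit is at (320,143), a little ajar, with its handle at (330,188). The side view agrees, with the grinder at (231,170) and the handle at (275,258).

Run:
```python
from h import *
z=np.load('top0.npz'); im,d=z['im'],z['d']
a=cv2.resize(im[170:222,150:215],None,fx=6,fy=6,interpolation=cv2.INTER_CUBIC)
b=cv2.resize(im[100:204,278:364],None,fx=4,fy=4,interpolation=cv2.INTER_CUBIC)
H=max(a.shape[0],b.shape[0]); f=lambda x:cv2.copyMakeBorder(x,0,H-x.shape[0],0,8,0)
cv2.imwrite('pics/crop1.png',np.hstack([f(a),f(b)]))
c=cal('top')
# height map
vv,uu=np.mgrid[0:384,0:512]; X=withdepth(c,np.c_[uu.ravel(),vv.ravel()],d).reshape(384,512,3)
def blob(u0,u1,v0,v1,zl,zh,name):
    m=np.zeros((384,512),np.uint8); m[v0:v1,u0:u1]=((X[v0:v1,u0:u1,2]>zl)&(X[v0:v1,u0:u1,2]<zh)); P=X[m>0]
    r=cv2.minAreaRect(P[:,:2].astype(np.float32)*1000); print(name,len(P),'mean',P.mean(0).round(4),'rect',r,'z',np.percentile(P[:,2],[5,50,95]).round(3)); return m,P
blob(160,202,176,216,.105,.135,'grinder rim')
blob(280,362,100,180,.09,.11,'unit')
blob(308,350,176,200,.05,.085,'handle')
for p in [(125,120)]:pass
```

```text
grinder rim 326 mean [0.5486 0.2513 0.1199] rect ((549.1373291015625, 253.18899536132812), (96.7254638671875, 96.07474517822266), 62.1286735534668) z [0.115 0.12  0.125]
unit 3820 mean [ 0.7148 -0.2141  0.0996] rect ((707.0818481445312, -216.7824249267578), (238.12185668945312, 203.4487762451172), 10.297666549682617) z [0.095 0.1   0.104]
handle 178 mean [ 0.562  -0.2422  0.0729] rect ((566.5986328125, -241.69992065429688), (47.40632247924805, 139.12757873535156), 10.66288948059082) z [0.063 0.073 0.079]
```

View pics/crop1.png

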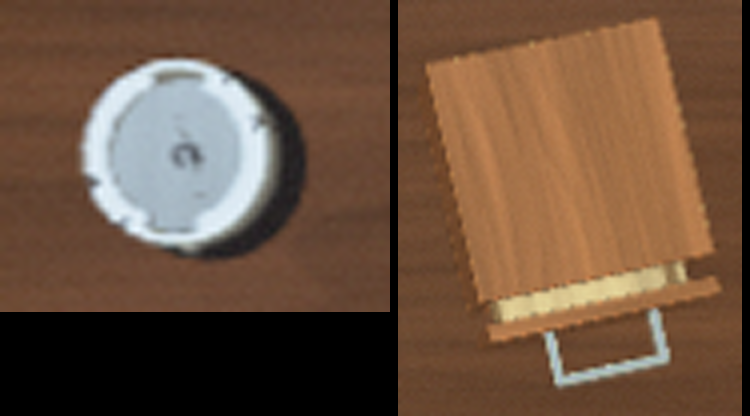

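The crop confirms the grey/black grinder, with notches at top (180,73) and bottom (172,228). The single and paired ribs sit clockwise of them. The drawer is ajar with its handle bar from (560,382) to (667,358) in crop pixels, and no other drawer is present.

```bash
cat >> h.py <<'E'
def Rdown(th):
    y=np.array([np.cos(th),np.sin(th),0]); z=np.array([0,0,-1.]); return np.c_[np.cross(y,z),y,z]
def togo(grasp,th,o=None,tilt=None):
    "shift cm, rotvec in tool axes to put grasp point at `grasp`, closing line at yaw th (or th+pi, nearer)"
    o=o or get_obs(); R0=R.from_rotvec(o['tool_rot']); best=None
    for k in (-1,0,1):
        T=R.from_matrix(Rdown(th+k*np.pi)); rv=(R0.inv()*T).as_rotvec()
        if best is None or np.linalg.norm(rv)<np.linalg.norm(best): best=rv
    p=np.array(grasp)+[0,0,tcp_to_grasp]
    return (R0.inv().apply(p-o['tool_pos'])*100).round(2), best.round(3)
def state():
    o=get_obs(); R0=R.from_rotvec(o['tool_rot']); M=R0.as_matrix()
    print('t',round(o['t'],2),'grasp',(o['tool_pos']+M[:,2]*tcp_to_grasp).round(4),'yaw_y',round(np.arctan2(M[1,1],M[0,1]),4),'tz',M[:,2].round(3),'q',o['q'].round(3),'F',o['contact_force'].round(1),'T',o['wrist_torque'].round(2),'open',round(o['opening'],4),'gf',round(o['grip_force'],1)); return o
E
python3 - <<'E'
from h import *
o=state(); c=cal('top')
e=onplane(c,[(318.5,195.5),(345.25,189.5)],.075); print('bar ends',e.round(4),np.linalg.norm(e[0]-e[1]),'mid',e.mean(0).round(4)); v=e[0]-e[1]; print('unit yaw from bar',np.arctan2(-v[0],v[1]))
U=lambda p:(278+(p[0]-398)/4-.4,100+p[1]/4-.4)
t=onplane(c,[U(p) for p in [(428,65),(657,18),(713,250),(480,303)]],.1); print(t.round(4)); 
ba=(t[0]+t[1])/2-(t[2]+t[3])/2; print('unit yaw',np.arctan2(ba[1],ba[0]),np.linalg.norm(ba),'w',np.linalg.norm(t[0]-t[1]))
n=onplane(c,[(150+180/6-.4,170+73/6-.4),(150+172/6-.4,170+228/6-.4)],.12); v=n[0]-n[1]; print('notch',n.round(4),'mid',n.mean(0),'yaw',np.arctan2(v[1],v[0]))
# side view check of grinder rim
s=cal('side'); print('side px grinder',proj(s,[.549,.2525,.12]),'handle',proj(s,[*e.mean(0)[:2],.07]))
yaw=.195; print(togo([*e.mean(0)[:2],.2],yaw))
E
```

```text
t 0.1 grasp [0.1784 0.5984 0.2489] yaw_y 1.281 tz [-0.001 -0.002 -1.   ] q [ 1.162  0.053  1.614 -0.     1.476 -0.119] F [-1.   0.4  0.3] T [0.01 0.   0.02] open 0.0854 gf 0.0
bar ends [[ 0.5373 -0.2024  0.075 ]
 [ 0.5549 -0.2932  0.075 ]] 0.09248428857386076 mid [ 0.5461 -0.2478  0.075 ]
unit yaw from bar 0.19132572622330155
[[ 0.8039 -0.0981  0.1   ]
 [ 0.8403 -0.2921  0.1   ]
 [ 0.6429 -0.3288  0.1   ]
 [ 0.6038 -0.1338  0.1   ]]
unit yaw 0.18005501394906548 0.20206098145980533 w 0.1973442687956026
notch [[0.591  0.2509 0.12  ]
 [0.5079 0.2562 0.12  ]] mid [0.54941666 0.25351731 0.12      ] yaw -0.06354688340095001
side px grinder [[230.09007896 157.38794177]] handle [[267.61088376 261.02749201]]
(array([-59.42, -70.6 ,   5.01]), array([-2.000e-03,  1.000e-03,  1.086e+00]))
```

Emit:
arm_command:
  plan:
    - [[-59.4, -70.6, 2, 0, 0, 1.09], [-59.4, -70.6, 2, 0, 0, 1.09], [-59.4, -70.6, 2, 0, 0, 1.09], [-59.4, -70.6, 2, 0, 0, 1.09], [-59.4, -70.6, 2, 0, 0, 1.09], [-59.4, -70.6, 2, 0, 0, 1.09], [-59.4, -70.6, 2, 0, 0, 1.09], [-59.4, -70.6, 2, 0, 0, 1.09], [-59.4, -70.6, 2, 0, 0, 1.09], [-59.4, -70.6, 2, 0, 0, 1.09], [-59.4, -70.6, 2, 0, 0, 1.09], [-59.4, -70.6, 2, 0, 0, 1.09]]
  gripper: 0.2
  force: 40

```text
t: 1.1
tool_pos: [0.3776, 0.1384, 0.3936]
tool_rot: [1.999, 2.423, 0.001]
contact_force: [1.0, 0.5, 0.5]
opening: 0.0341
grip_force: 0.0
```

Run:
```python
from h import *
o=state(); print(togo([.546,-.248,.2],.187))
```

```text
t 1.1 grasp [0.3777 0.1385 0.2389] yaw_y 0.1912 tz [ 0.  0. -1.] q [ 0.166 -0.522  2.113  0.     1.55  -0.025] F [1.  0.5 0.5] T [-0.02 -0.01 -0.03] open 0.0341 gf 0.0
(array([-41.14,   9.18,   3.89]), array([ 0.   , -0.   ,  0.004]))
```

Emit:
arm_command:
  plan:
    - [[-39, 8.5, 3, 0, 0, 0], [-39, 8.5, 3, 0, 0, 0], [-39, 8.5, 3, 0, 0, 0], [-39, 8.5, 3, 0, 0, 0], [-39, 8.5, 3, 0, 0, 0], [-39, 8.5, 3, 0, 0, 0], [-39, 8.5, 3, 0, 0, 0], [-39, 8.5, 3, 0, 0, 0], [-39, 8.5, 3, 0, 0, 0], [-39, 8.5, 3, 0, 0, 0], [-39, 8.5, 3, 0, 0, 0], [-39, 8.5, 3, 0, 0, 0]]

```text
t: 2.1
tool_pos: [0.5351, -0.2274, 0.3628]
tool_rot: [-2.0, -2.419, 0.0]
contact_force: [-0.1, 0.5, -0.1]
opening: 0.0343
grip_force: 0.0
```

Run:
```python
from h import *
o=state(); c=cal('wrist'); im,d=get_image('wrist'); cv2.imwrite('pics/w1.png',im); np.savez('w1.npz',im=im,d=d,K=c[0],D=c[1],P=c[2])
print('pred bar ends px',proj(c,[[.5373,-.2024,.075],[.5549,-.2932,.075]]).round(1)); print(c[2].round(3).tolist())
print(togo([.546,-.248,.07],.187))
```

```text
t 2.1 grasp [ 0.5348 -0.2272  0.2081] yaw_y 0.189 tz [-0.002  0.001 -1.   ] q [-0.53  -0.02   1.758  0.     1.407 -0.719] F [-0.1  0.5 -0.1] T [0.04 0.01 0.01] open 0.0343 gf 0.0
pred bar ends px [[262.  154.8]
 [261.6 253. ]]
[[0.982, -0.182, -0.046, 0.523], [0.187, 0.948, 0.257, -0.161], [-0.003, -0.261, 0.965, 0.331], [0.0, 0.0, 0.0, 1.0]]
(array([-2.36,  0.69, 13.83]), array([-0.001, -0.002,  0.003]))
```

View pics/w1.png

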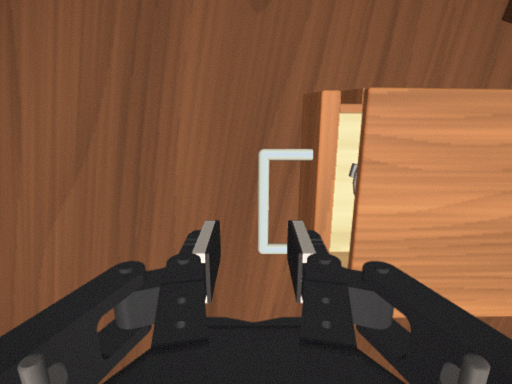

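The wrist view shows the handle bar at column ~263, rows 150–253, within about 1 mm of the prediction. I'll descend and grasp it.

Emit:
arm_command:
  plan:
    - [[-2.36, 0.7, 0, 0, 0, 0], [-2.36, 0.7, 3, 0, 0, 0], [-2.36, 0.7, 6, 0, 0, 0], [-2.36, 0.7, 9, 0, 0, 0], [-2.36, 0.7, 12, 0, 0, 0], [-2.36, 0.7, 13.6, 0, 0, 0], [-2.36, 0.7, 13.6, 0, 0, 0], [-2.36, 0.7, 13.6, 0, 0, 0]]

```text
t: 2.82
tool_pos: [0.5462, -0.2466, 0.2275]
tool_rot: [-1.996, -2.424, 0.0]
contact_force: [-0.2, 0.3, 0.2]
opening: 0.0343
grip_force: 0.0
```

Emit:
arm_command:
  plan:
    - [[0, 0, 0, 0, 0, 0], [0, 0, 0, 0, 0, 0], [0, 0, 0, 0, 0, 0], [0, 0, 0, 0, 0, 0], [0, 0, 0, 0, 0, 0]]
  gripper: 1
  force: 40

```text
t: 3.23
tool_pos: [0.5468, -0.2478, 0.229]
tool_rot: [1.999, 2.423, 0.002]
contact_force: [-0.9, 4.3, 6.2]
opening: 0.0086
grip_force: 39.4
```

Run:
```python
from h import *
o=state()
```

```text
t 3.23 grasp [ 0.547  -0.2477  0.0743] yaw_y 0.191 tz [ 0.001  0.001 -1.   ] q [-5.500e-01  1.650e-01  1.802e+00  1.000e-03  1.174e+00 -7.410e-01] F [-0.9  4.3  6.2] T [ 0.77  0.15 -0.01] open 0.0086 gf 39.4
```

Emit:
arm_command:
  plan:
    - [[0, -1, 0, 0, 0, 0], [0, -2.5, 0, 0, 0, 0], [0, -4, 0, 0, 0, 0], [0, -5.5, 0, 0, 0, 0], [0, -7, 0, 0, 0, 0], [0, -8.5, 0, 0, 0, 0], [0, -10, 0, 0, 0, 0], [0, -11, 0, 0, 0, 0], [0, -11.5, 0, 0, 0, 0], [0, -11.5, 0, 0, 0, 0]]

```text
t: 4.07
tool_pos: [0.4329, -0.2697, 0.2289]
tool_rot: [-1.999, -2.421, -0.002]
contact_force: [-2.3, 7.6, 7.9]
opening: 0.0085
grip_force: 40.9
```

Emit:
arm_command:
  plan:
    - [[0, -0.3, 0, 0, 0, 0], [0, -0.6, 0, 0, 0, 0], [0, -0.9, 0, 0, 0, 0], [0, -1, 0, 0, 0, 0], [0, -1, 0, 0, 0, 0]]

```text
t: 4.48
tool_pos: [0.4239, -0.2714, 0.2289]
tool_rot: [-1.999, -2.421, -0.003]
contact_force: [-2.3, 7.2, 9.2]
opening: 0.0083
grip_force: 40.8
```

Run:
```python
from h import *
o=state()
c=cal('top'); im,d=get_image('top'); np.savez('top1.npz',im=im,d=d)
g=proj(c,[.44,-.26,.05])[0].astype(int);print(g)
cv2.imwrite('pics/t1.png',cv2.resize(im[130:250,270:380],None,fx=5,fy=5,interpolation=cv2.INTER_CUBIC))
```

```text
t 4.48 grasp [ 0.4239 -0.271   0.0742] yaw_y 0.1906 tz [ 0.     0.003 -1.   ] q [-7.180e-01 -5.800e-02  2.034e+00  2.000e-03  1.167e+00 -9.090e-01] F [-2.3  7.2  9.2] T [ 1.24  0.26 -0.05] open 0.0083 gf 40.8
[335 224]
```

View pics/t1.png

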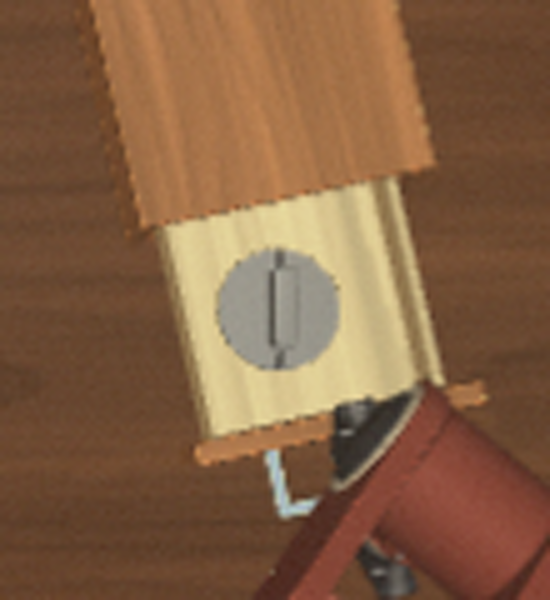

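The lid shows in the drawer at crop (280,308), with its bar roughly along image vertical. No stop has been felt yet, so I'll keep pulling gently.

Emit:
arm_command:
  plan:
    - [[0, -0.2, 0, 0, 0, 0], [0, -0.4, 0, 0, 0, 0], [0, -0.6, 0, 0, 0, 0], [0, -0.6, 0, 0, 0, 0]]

```text
t: 4.87
tool_pos: [0.418, -0.2725, 0.2289]
tool_rot: [-1.999, -2.422, -0.004]
contact_force: [-1.4, 8.3, 8.9]
opening: 0.0085
grip_force: 40.8
```

Emit:
arm_command:
  plan:
    - [[0, -0.2, 0, 0, 0, 0], [0, -0.4, 0, 0, 0, 0], [0, -0.6, 0, 0, 0, 0], [0, -0.6, 0, 0, 0, 0]]

```text
t: 5.2
tool_pos: [0.4152, -0.2728, 0.229]
tool_rot: [1.996, 2.413, 0.021]
contact_force: [23.4, 12.2, -5.6]
opening: 0.0086
grip_force: 39.9
```

The drawer has reached its stop. Next I'll relax, release, and rise.

Emit:
arm_command:
  plan:
    - [[0, 0.3, 0, 0, 0, 0], [0, 0.3, 0, 0, 0, 0]]

```text
t: 5.37
tool_pos: [0.4168, -0.2726, 0.2289]
tool_rot: [1.998, 2.42, 0.011]
contact_force: [8.8, 9.2, 2.2]
opening: 0.0081
grip_force: 40.7
```

Emit:
arm_command:
  plan:
    - [[0, 0, 0, 0, 0, 0], [0, 0, 0, 0, 0, 0], [0, 0, 0, 0, 0, 0], [0, 0, 0, 0, 0, 0], [0, 0, -2, 0, 0, 0], [0, 0, -5, 0, 0, 0], [0, 0, -8, 0, 0, 0], [0, 0, -11, 0, 0, 0], [0, 0, -12, 0, 0, 0], [0, 0, -12, 0, 0, 0], [0, 0, -12, 0, 0, 0]]
  gripper: 0.2

```text
t: 6.28
tool_pos: [0.4147, -0.2738, 0.3475]
tool_rot: [2.0, 2.423, -0.0]
contact_force: [0.2, -0.2, -0.1]
opening: 0.0342
grip_force: 0.0
```

Run:
```python
from h import *
o=state()
z=np.load('top1.npz'); im=z['im']; c=cal('top')
off=np.array([.415-.4239,-.2728+.2714])  # drawer moved since picture
hsv=cv2.cvtColor(im,cv2.COLOR_BGR2HSV); 
m=np.zeros((384,512),np.uint8); m[178:206,312:340]=(hsv[178:206,312:340,1]<70)*255
m=cv2.morphologyEx(m,cv2.MORPH_CLOSE,np.ones((5,5),np.uint8))
cn=max(cv2.findContours(m,0,1)[0],key=cv2.contourArea); (u,v),r=cv2.minEnclosingCircle(cn); print('disc px',u,v,r,cv2.contourArea(cn))
mm=cv2.moments(cn);print(mm['m10']/mm['m00'],mm['m01']/mm['m00'])
p=onplane(c,[(u,v),(u+r,v),(mm['m10']/mm['m00'],mm['m01']/mm['m00'])],.041); print('lid',p.round(4),'r',np.linalg.norm(p[1]-p[0]),'moved',p[0,:2]+off)
# bar ends on top in crop: bar x 275..300, y 265..350
b=onplane(c,[(270+287/5-.4,130+267/5-.4),(270+285/5-.4,130+347/5-.4)],.069); w=b[0]-b[1]; print('bar',b.round(4),b.mean(0)[:2]+off,np.linalg.norm(w),'yaw',np.arctan2(w[1],w[0]))
```

```text
t 6.28 grasp [ 0.4148 -0.2738  0.1928] yaw_y 0.1906 tz [ 0. -0. -1.] q [-0.733 -0.219  1.965 -0.     1.395 -0.924] F [ 0.2 -0.2 -0.1] T [-0.05 -0.    0.02] open 0.0342 gf 0.0
disc px 325.3524475097656 191.45082092285156 12.25021743774414 436.5
325.33142420771287 191.49904543718975
lid [[ 0.5525 -0.2321  0.041 ]
 [ 0.5514 -0.2743  0.041 ]
 [ 0.5524 -0.232   0.041 ]] r 0.04225186515882921 moved [ 0.54364134 -0.23348278]
bar [[ 0.5789 -0.2337  0.069 ]
 [ 0.5252 -0.2301  0.069 ]] [ 0.54314351 -0.23332607] 0.053782055809933046 yaw -0.06707956490652812
```

Run:
```python
from h import *
print(togo([.5432,-.2334,.19],1.504))
```

```text
(array([ 1.53, 13.38,  0.28]), array([-0.   ,  0.   , -1.313]))
```

Emit:
arm_command:
  plan:
    - [[1.5, 13.4, 0.3, 0, 0, -1.313], [1.5, 13.4, 0.3, 0, 0, -1.313], [1.5, 13.4, 0.3, 0, 0, -1.313], [1.5, 13.4, 0.3, 0, 0, -1.313], [1.5, 13.4, 0.3, 0, 0, -1.313], [1.5, 13.4, 0.3, 0, 0, -1.313], [1.5, 13.4, 0.3, 0, 0, -1.313], [1.5, 13.4, 0.3, 0, 0, -1.313], [1.5, 13.4, 0.3, 0, 0, -1.313], [1.5, 13.4, 0.3, 0, 0, -1.313], [1.5, 13.4, 0.3, 0, 0, -1.313], [1.5, 13.4, 0.3, 0, 0, -1.313]]

```text
t: 7.28
tool_pos: [0.543, -0.2332, 0.3413]
tool_rot: [-0.104, -3.135, -0.004]
contact_force: [0.1, -0.3, -0.7]
opening: 0.0343
grip_force: 0.0
```

Run:
```python
from h import *
o=state(); c=cal('wrist'); im,d=get_image('wrist'); cv2.imwrite('pics/w2.png',im); np.savez('w2.npz',im=im,d=d,K=c[0],D=c[1],P=c[2])
print('pred bar',proj(c,[[.5695,-.235,.069],[.517,-.2315,.069],[.5432,-.2334,.041]]).round(1))
```

```text
t 7.28 grasp [ 0.5422 -0.2328  0.1866] yaw_y 1.5047 tz [-0.005  0.003 -1.   ] q [-0.532  0.021  1.753 -0.     1.373 -2.036] F [ 0.1 -0.3 -0.7] T [ 0.02 -0.    0.03] open 0.0343 gf 0.0
pred bar [[251.7 217.5]
 [251.6 156.1]
 [251.6 179.4]]
```

View pics/w2.png

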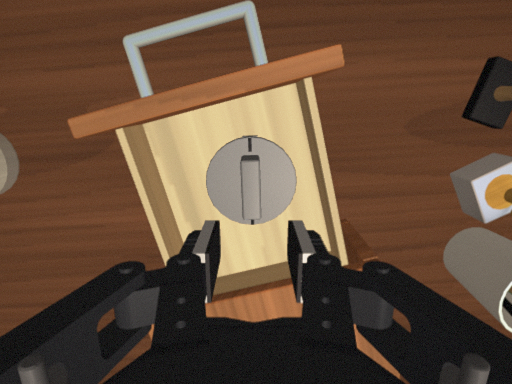

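The lid is confirmed in the drawer: the disc is at (251,180) and the bar runs from (251,156) to (252,219), as predicted. I'll descend in two stages.

Emit:
arm_command:
  plan:
    - [[0, 0, 2, 0, 0, 0], [0, 0, 4, 0, 0, 0], [0, 0, 6, 0, 0, 0], [0, 0, 8, 0, 0, 0], [0, 0, 9, 0, 0, 0], [0, 0, 9, 0, 0, 0], [0, 0, 9, 0, 0, 0], [0, 0, 9, 0, 0, 0]]

```text
t: 8.0
tool_pos: [0.5441, -0.2337, 0.2559]
tool_rot: [0.106, 3.138, -0.001]
contact_force: [-0.6, 0.2, -0.1]
opening: 0.0342
grip_force: 0.0
```

Run:
```python
from h import *
o=state(); print(togo([.5432,-.2334,.062],1.504))
z=np.load('w2.npz'); c=(z['K'],z['D'],z['P']); p=onplane(c,[(249.5,138),(252.5,222)],.041);w=p[1]-p[0];print(p,np.arctan2(w[1],w[0]))
```

```text
t 8.0 grasp [ 0.5443 -0.2339  0.1012] yaw_y 1.5035 tz [ 0.001 -0.001 -1.   ] q [-0.531  0.112  1.81  -0.     1.218 -2.035] F [-0.6  0.2 -0.1] T [ 0.02 -0.01 -0.  ] open 0.0342 gf 0.0
(array([0.1 , 0.03, 3.92]), array([-0.001,  0.001, -0.   ]))
[[ 0.50548869 -0.23270237  0.041     ]
 [ 0.58483159 -0.23539667  0.041     ]] -0.03394455348723411
```

Emit:
arm_command:
  plan:
    - [[0, 0, 1.5, 0, 0, 0], [0, 0, 3, 0, 0, 0], [0, 0, 3.9, 0, 0, 0], [0, 0, 3.9, 0, 0, 0], [0, 0, 3.9, 0, 0, 0]]

```text
t: 8.42
tool_pos: [0.5438, -0.2336, 0.2163]
tool_rot: [0.105, 3.14, -0.0]
contact_force: [-0.1, -0.6, 0.5]
opening: 0.0341
grip_force: 0.0
```

Emit:
arm_command:
  plan:
    - [[0, 0, 0, 0, 0, 0], [0, 0, 0, 0, 0, 0], [0, 0, 0, 0, 0, 0], [0, 0, 0, 0, 0, 0], [0, 0, 0, 0, 0, 0]]
  gripper: 1
  force: 50

```text
t: 8.83
tool_pos: [0.5444, -0.2339, 0.2175]
tool_rot: [0.105, 3.137, -0.002]
contact_force: [-0.9, 0.3, 5.8]
opening: 0.0152
grip_force: 49.5
```

Run:
```python
from h import *
o=state()
```

```text
t 8.83 grasp [ 0.5447 -0.2341  0.0628] yaw_y 1.504 tz [ 0.002 -0.001 -1.   ] q [-0.531  0.163  1.826  0.     1.15  -2.035] F [-0.9  0.3  5.8] T [0.05 0.05 0.02] open 0.0152 gf 49.5
```

Emit:
arm_command:
  plan:
    - [[0, 0, -1, 0, 0, 0], [0, 0, -3, 0, 0, 0], [0, 0, -6, 0, 0, 0], [0, 0, -9, 0, 0, 0], [0, 0, -12, 0, 0, 0], [0, 0, -15, 0, 0, 0], [0, 0, -18, 0, 0, 0], [0, 0, -20, 0, 0, 0], [0, 0, -20, 0, 0, 0], [0, 0, -20, 0, 0, 0]]

```text
t: 9.67
tool_pos: [0.5436, -0.2334, 0.417]
tool_rot: [0.105, 3.138, -0.002]
contact_force: [0.5, -0.5, -1.8]
opening: 0.0153
grip_force: 48.8
```

Run:
```python
from h import *
o=state(); print(togo([.5495,.2535,.26],1.507))
```

```text
t 9.67 grasp [ 0.5439 -0.2336  0.2623] yaw_y 1.504 tz [ 0.002 -0.001 -1.   ] q [-0.531 -0.034  1.679  0.     1.494 -2.035] F [ 0.5 -0.5 -1.8] T [-0.01  0.01 -0.03] open 0.0153 gf 48.8
(array([ 2.66, 48.62,  0.19]), array([-0.001,  0.002, -0.003]))
```

Emit:
arm_command:
  plan:
    - [[0.3, 3, 0, 0, 0, 0], [0.6, 7, 0, 0, 0, 0], [0.8, 11, 0, 0, 0, 0], [1.1, 15, 0, 0, 0, 0], [1.4, 19, 0, 0, 0, 0], [1.7, 23, 0, 0, 0, 0], [2, 27, 0, 0, 0, 0], [2.3, 31, 0, 0, 0, 0], [2.5, 34, 0, 0, 0, 0], [2.66, 36, 0, 0, 0, 0], [2.66, 36.6, 0, 0, 0, 0], [2.66, 36.6, 0, 0, 0, 0]]

```text
t: 10.67
tool_pos: [0.541, 0.1347, 0.4131]
tool_rot: [-0.101, -3.135, 0.001]
contact_force: [-0.0, -0.2, -0.6]
opening: 0.0155
grip_force: 49.0
```

Emit:
arm_command:
  plan:
    - [[0, 0, 0, 0, 0, 0], [0, 0, 0, 0, 0, 0]]

```text
t: 10.83
tool_pos: [0.5416, 0.1324, 0.4147]
tool_rot: [-0.107, -3.138, 0.001]
contact_force: [0.1, -0.5, 0.4]
opening: 0.0153
grip_force: 49.0
```

Run:
```python
from h import *
o=state(); c=cal('wrist'); im,d=get_image('wrist'); cv2.imwrite('pics/w3.png',im); np.savez('w3.npz',im=im,d=d,K=c[0],D=c[1],P=c[2])
print('pred',proj(c,[[.5495,.2535,.12],[.591,.251,.12],[.508,.256,.12]]).round(1))
im,d=get_image('side'); np.savez('side3.npz',im=im,d=d); g=proj(cal('side'),[.5495,.2535,.12])[0]; print('side',g)
```

```text
t 10.83 grasp [0.5413 0.1323 0.26  ] yaw_y 1.5026 tz [-0.002 -0.001 -1.   ] q [ 1.060e-01 -1.140e-01  1.759e+00 -1.000e-03  1.498e+00 -1.396e+00] F [ 0.1 -0.5  0.4] T [ 0.04 -0.05  0.02] open 0.0153 gf 49.0
pred [[387.8 179.3]
 [383.1 222.5]
 [392.9 132.6]]
side [230.16019671 157.22533122]
```

View pics/w3.png

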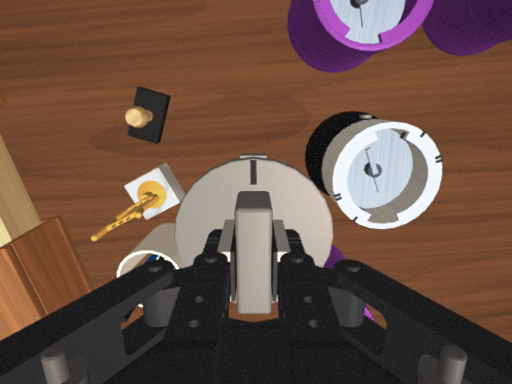

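View: the lid is in the gripper with its disc around (254,230). The grinder's rim is at about (389,174), with notches near the top (~388,128) and bottom (~385,220). I'll refine both numerically in this one frame.

Run:
```python
from h import *
z=np.load('w3.npz'); im,d=z['im'],z['d']; c=(z['K'],z['D'],z['P'])
o=get_obs(); M=R.from_rotvec(o['tool_rot']).as_matrix(); g=o['tool_pos']+M[:,2]*tcp_to_grasp
vv,uu=np.mgrid[0:384,0:512]; X=withdepth(c,np.c_[uu.ravel(),vv.ravel()],d).reshape(384,512,3)
box=(uu>300)&(uu<460)&(vv>100)&(vv<250)
m=(box&(X[...,2]>.112)&(X[...,2]<.128)); P=onplane(c,np.c_[uu[m],vv[m]],.12)
print(len(P),'rim z',np.median(X[m][:,2])); 
from scipy.optimize import least_squares
def fit(Q,r0=None):
    f=(lambda p:np.hypot(Q[:,0]-p[0],Q[:,1]-p[1])-p[2]) if r0 is None else (lambda p:np.hypot(Q[:,0]-p[0],Q[:,1]-p[1])-r0)
    return least_squares(f,[*Q[:,:2].mean(0),.045][:3 if r0 is None else 2],loss='soft_l1',f_scale=.001).x
ce=np.array([.5495,.2535])
for it in range(3):
    rel=P[:,:2]-ce; th=np.arctan2(rel[:,1],rel[:,0]); r=np.hypot(*rel.T); b=np.round(np.degrees(th)/5).astype(int)
    rin=np.array([(k*5,np.percentile(r[b==k],2),np.percentile(r[b==k],98)) for k in range(-35,37) if (b==k).sum()>5])
    mid=rin[np.abs(np.abs(((rin[:,0]+180+90)%180)-90)-90)<60] if 0 else rin
    out=np.c_[ce[0]+rin[:,2]*np.cos(np.radians(rin[:,0])),ce[1]+rin[:,2]*np.sin(np.radians(rin[:,0]))]
    q=rin[np.abs(rin[:,1]-.0365)<.004]; inn=np.c_[ce[0]+q[:,1]*np.cos(np.radians(q[:,0])),ce[1]+q[:,1]*np.sin(np.radians(q[:,0]))]
    fo,fi=fit(out),fit(inn); print('outer',fo.round(4),'inner',fi.round(4)); ce=(fo[:2]+fi[:2])/2
print('notch bins',[(int(a),round(1000*x,1)) for a,x,_ in rin if x>.0395])
# finer notch direction
for s in (0,180):
    k=np.abs((np.degrees(th)-s+2+180)%360-180)<40; pts=P[k]
    fine=[(a,np.percentile(r[k][np.abs((np.degrees(th[k])-a+180)%360-180)<1],4)) for a in np.arange(s-30,s+30,2) if (np.abs((np.degrees(th[k])-a+180)%360-180)<1).sum()>3]
    a=np.array([x for x,y in fine if y>.0398]); print('notch',s,a)
# lid in hand: disc edge, top of disc at z=g-0.0218
zd=g[2]-.0218
mk=(np.abs(X[...,2]-zd)<.012)&(vv<225)&(uu>160)&(uu<345)&(d>0); cn=max(cv2.findContours(mk.astype(np.uint8),0,1)[0],key=cv2.contourArea)[:,0,:]
up=cn[cn[:,1]<222]; print('disc z',np.median(X[mk][:,2]),zd)
Q=onplane(c,up,np.median(X[mk][:,2])); print('lid disc fit',fit(Q).round(4),fit(Q,.042).round(4),'grasp',g.round(4))
```

```text
4228 rim z 0.11902024860738733
outer [0.5471 0.2518 0.0496] inner [0.5475 0.2518 0.036 ]
outer [0.5471 0.2518 0.0496] inner [0.5471 0.2518 0.0358]
outer [0.5471 0.2518 0.0496] inner [0.547  0.2518 0.0358]
notch bins [(-175, np.float64(43.6)), (-170, np.float64(43.7)), (-15, np.float64(42.7)), (-10, np.float64(42.5)), (-5, np.float64(42.4)), (0, np.float64(42.1)), (5, np.float64(41.9)), (10, np.float64(41.4)), (165, np.float64(43.5)), (170, np.float64(43.4)), (175, np.float64(43.8)), (180, np.float64(44.1))]
notch 0 [-20 -18 -16 -14 -12 -10  -8  -6  -4  -2   0   2   4   6   8  10  12]
notch 180 [160 162 164 166 168 170 172 174 176 178 180 182 184 186 188 190 192 194]
disc z 0.23761203697911332 0.23892584950480716
lid disc fit [0.5157 0.1352 0.0198] [0.5438 0.133 ] grasp [0.5416 0.1322 0.2607]
```

Run:
```python
from h import *
z=np.load('w3.npz'); im,d=z['im'],z['d']; c=(z['K'],z['D'],z['P'])
hsv=cv2.cvtColor(im,cv2.COLOR_BGR2GRAY).astype(float)
g=cv2.GaussianBlur(hsv,(3,3),0)
# radial edge search from approx centre (254,232) over upper arc
cu,cv_=254,232; pts=[]
for a in np.radians(list(range(195,262,3))+list(range(279,346,3))):
    rr=np.arange(64,90,.5); u=cu+rr*np.cos(a); v=cv_+rr*np.sin(a)
    prof=cv2.remap(g.astype(np.float32),u.astype(np.float32)[None],v.astype(np.float32)[None],1)[0]
    k=np.argmin(np.gradient(prof)); pts.append((u[k],v[k]))
pts=np.array(pts); 
from scipy.optimize import least_squares
for zz in (.2376,.239):
    Q=onplane(c,pts,zz); s=least_squares(lambda p:np.hypot(Q[:,0]-p[0],Q[:,1]-p[1])-p[2],[.5416,.1322,.042],loss='soft_l1',f_scale=.0005); t=least_squares(lambda p:np.hypot(Q[:,0]-p[0],Q[:,1]-p[1])-.042,[.5416,.1322],loss='soft_l1',f_scale=.0005)
    print(zz,s.x.round(4),t.x.round(4),np.abs(t.fun).round(4).tolist())
b=onplane(c,[(240,193),(270,193),(238,312),(270,312)],.267); print(b.round(4))
```

```text
0.2376 [0.5424 0.1331 0.041 ] [0.5437 0.133 ] [0.0004, 0.0005, 0.0004, 0.0005, 0.0003, 0.0004, 0.0002, 0.0002, 0.0002, 0.0001, 0.0002, 0.0, 0.0, 0.0001, 0.0003, 0.0, 0.0001, 0.0, 0.0004, 0.0002, 0.0003, 0.0001, 0.0022, 0.0002, 0.0, 0.0004, 0.0003, 0.0, 0.0001, 0.0002, 0.0001, 0.0002, 0.0001, 0.0001, 0.0002, 0.0002, 0.0004, 0.0002, 0.0, 0.0001, 0.0003, 0.0005, 0.0004, 0.0006, 0.0007, 0.0006]
0.239 [0.5418 0.1331 0.0406] [0.5435 0.133 ] [0.0007, 0.0007, 0.0006, 0.0006, 0.0004, 0.0005, 0.0003, 0.0003, 0.0001, 0.0001, 0.0002, 0.0, 0.0, 0.0002, 0.0003, 0.0, 0.0002, 0.0001, 0.0004, 0.0003, 0.0004, 0.0, 0.0023, 0.0001, 0.0001, 0.0005, 0.0004, 0.0001, 0.0002, 0.0002, 0.0002, 0.0003, 0.0001, 0.0001, 0.0003, 0.0002, 0.0003, 0.0001, 0.0, 0.0002, 0.0004, 0.0006, 0.0006, 0.0007, 0.0009, 0.0008]
[[0.5097 0.1299 0.267 ]
 [0.5106 0.1419 0.267 ]
 [0.5654 0.1245 0.267 ]
 [0.5664 0.1389 0.267 ]]
```

Run:
```python
from h import *
print(togo([.5456,.2511,.185],1.508))
```

```text
(array([ 0.42, 11.89,  7.57]), array([-0.   , -0.001, -0.006]))
```

Emit:
arm_command:
  plan:
    - [[0.1, 3, 0, 0, 0, 0], [0.3, 6, 0, 0, 0, 0], [0.4, 9, 0, 0, 0, -0.006], [0.4, 11.9, 0, 0, 0, -0.006], [0.4, 11.9, 2, 0, 0, -0.006], [0.4, 11.9, 4, 0, 0, -0.006], [0.4, 11.9, 6, 0, 0, -0.006], [0.4, 11.9, 7.5, 0, 0, -0.006], [0.4, 11.9, 7.5, 0, 0, -0.006], [0.4, 11.9, 7.5, 0, 0, -0.006], [0.4, 11.9, 7.5, 0, 0, -0.006]]

```text
t: 11.85
tool_pos: [0.5461, 0.252, 0.3422]
tool_rot: [0.097, 3.138, 0.001]
contact_force: [0.3, 0.8, -0.5]
opening: 0.0155
grip_force: 49.3
```

Run:
```python
from h import *
state(); print(togo([.5456,.2511,.160],1.508))
```

```text
t 11.85 grasp [0.5464 0.2521 0.1875] yaw_y 1.509 tz [ 0.002  0.001 -1.   ] q [ 0.309  0.043  1.729 -0.     1.368 -1.2  ] F [ 0.3  0.8 -0.5] T [-0.01 -0.02  0.03] open 0.0155 gf 49.3
(array([ 0.05, -0.09,  2.75]), array([0.001, 0.002, 0.001]))
```

Emit:
arm_command:
  plan:
    - [[0.05, -0.1, 0.5, 0, 0, 0], [0.05, -0.1, 1, 0, 0, 0], [0.05, -0.1, 1.5, 0, 0, 0], [0.05, -0.1, 2, 0, 0, 0], [0.05, -0.1, 2.2, 0, 0, 0], [0.05, -0.1, 2.2, 0, 0, 0]]

```text
t: 12.35
tool_pos: [0.5447, 0.2515, 0.3177]
tool_rot: [-0.095, -3.138, 0.001]
contact_force: [0.9, 0.2, -1.2]
opening: 0.0149
grip_force: 49.3
```

Emit:
arm_command:
  plan:
    - [[0, 0, 0.2, 0, 0, 0], [0, 0, 0.4, 0, 0, 0], [0, 0, 0.6, 0, 0, 0], [0, 0, 0.6, 0, 0, 0]]

```text
t: 12.68
tool_pos: [0.5448, 0.2515, 0.3124]
tool_rot: [-0.095, -3.14, 0.0]
contact_force: [0.3, -0.5, -0.9]
opening: 0.0149
grip_force: 49.3
```

Run:
```python
from h import *
state()
```

```text
t 12.68 grasp [0.5448 0.2515 0.1577] yaw_y 1.5101 tz [-0.001 -0.    -1.   ] q [ 0.308  0.068  1.755 -0.     1.319 -1.202] F [ 0.3 -0.5 -0.9] T [ 0.01 -0.02 -0.04] open 0.0149 gf 49.3
```

The plug is entering with no contact force. Next is the last centimetre.

Emit:
arm_command:
  plan:
    - [[0, 0, 0.2, 0, 0, 0], [0, 0, 0.4, 0, 0, 0], [0, 0, 0.6, 0, 0, 0], [0, 0, 0.7, 0, 0, 0], [0, 0, 0.7, 0, 0, 0]]

```text
t: 13.1
tool_pos: [0.5449, 0.2514, 0.3054]
tool_rot: [-0.096, -3.139, 0.0]
contact_force: [-0.6, 0.2, -2.1]
opening: 0.0147
grip_force: 49.3
```

Emit:
arm_command:
  plan:
    - [[0, 0, 0.1, 0, 0, 0], [0, 0, 0.2, 0, 0, 0], [0, 0, 0.3, 0, 0, 0], [0, 0, 0.3, 0, 0, 0]]

```text
t: 13.43
tool_pos: [0.5449, 0.2515, 0.3026]
tool_rot: [-0.096, -3.14, 0.0]
contact_force: [-0.1, 0.4, -1.4]
opening: 0.015
grip_force: 49.3
```

Run:
```python
from h import *
state()
```

```text
t 13.43 grasp [0.5449 0.2514 0.1479] yaw_y 1.5099 tz [-0. -0. -1.] q [ 0.308  0.078  1.762 -0.     1.302 -1.202] F [-0.1  0.4 -1.4] T [-0.    0.03 -0.02] open 0.015 gf 49.3
```

No seat contact yet, so I'll continue in small steps until the rim pushes back.

Emit:
arm_command:
  plan:
    - [[0, 0, 0.1, 0, 0, 0], [0, 0, 0.2, 0, 0, 0], [0, 0, 0.2, 0, 0, 0], [0, 0, 0.2, 0, 0, 0]]

```text
t: 13.77
tool_pos: [0.545, 0.2516, 0.3025]
tool_rot: [0.095, 3.14, -0.0]
contact_force: [-3.3, -0.9, 4.9]
opening: 0.015
grip_force: 50.3
```

Emit:
arm_command:
  plan:
    - [[0, 0, 0.1, 0, 0, 0], [0, 0, 0.2, 0, 0, 0], [0, 0, 0.2, 0, 0, 0], [0, 0, 0.2, 0, 0, 0]]

```text
t: 14.1
tool_pos: [0.5451, 0.2516, 0.3025]
tool_rot: [-0.095, -3.14, 0.001]
contact_force: [-9.5, -3.2, 13.7]
opening: 0.0152
grip_force: 51.5
```

Run:
```python
from h import *
state()
```

```text
t 14.1 grasp [0.5451 0.2516 0.1478] yaw_y 1.5102 tz [-0. -0. -1.] q [ 0.309  0.078  1.762 -0.     1.302 -1.201] F [-9.5 -3.2 13.7] T [-0.57  1.39 -0.  ] open 0.0152 gf 51.5
```

Seated: z is blocked at 0.1478, against 0.148 expected for home. I'll relax the down-push, firm the grip, and then begin turning.

Emit:
arm_command:
  plan:
    - [[0, 0, -0.2, 0, 0, 0], [0, 0, -0.3, 0, 0, 0], [0, 0, -0.3, 0, 0, 0], [0, 0, -0.3, 0, 0, 0]]
  force: 80

```text
t: 14.43
tool_pos: [0.5452, 0.2516, 0.3026]
tool_rot: [0.095, 3.139, 0.001]
contact_force: [0.3, -0.2, 4.3]
opening: 0.0147
grip_force: 78.5
```

Run:
```python
from h import *
state()
```

```text
t 14.43 grasp [0.5454 0.2517 0.1479] yaw_y 1.51 tz [ 0.001  0.    -1.   ] q [ 0.308  0.078  1.762  0.     1.301 -1.202] F [ 0.3 -0.2  4.3] T [-0.03  0.15  0.01] open 0.0147 gf 78.5
```

Emit:
arm_command:
  plan:
    - [[0, 0, 0, 0, 0, 0.05], [0, 0.02, 0, 0, 0, 0.1], [0, 0.03, 0, 0, 0, 0.15], [0, 0.04, 0, 0, 0, 0.2], [0, 0.05, 0, 0, 0, 0.25], [0, 0.06, 0, 0, 0, 0.3], [0, 0.06, 0, 0, 0, 0.3], [0, 0.06, 0, 0, 0, 0.3]]

```text
t: 15.1
tool_pos: [0.5455, 0.2524, 0.3026]
tool_rot: [0.561, 3.089, 0.003]
contact_force: [2.8, 1.2, 3.4]
opening: 0.0142
grip_force: 78.4
```

Run:
```python
from h import *
state()
```

```text
t 15.1 grasp [0.5459 0.2527 0.1479] yaw_y 1.2112 tz [ 0.002  0.001 -1.   ] q [ 3.100e-01  7.900e-02  1.761e+00  1.000e-03  1.299e+00 -9.020e-01] F [2.8 1.2 3.4] T [ 0.29 -0.36  0.03] open 0.0142 gf 78.4
```

Emit:
arm_command:
  plan:
    - [[0, 0.01, 0, 0, 0, 0.05], [0, 0.02, 0, 0, 0, 0.1], [0, 0.03, 0, 0, 0, 0.15], [0, 0.04, 0, 0, 0, 0.2], [0, 0.05, 0, 0, 0, 0.25], [0, 0.05, 0, 0, 0, 0.29], [0, 0.05, 0, 0, 0, 0.29], [0, 0.05, 0, 0, 0, 0.29]]

```text
t: 15.77
tool_pos: [0.5457, 0.2529, 0.3027]
tool_rot: [1.001, 2.976, 0.003]
contact_force: [1.9, 3.6, 3.4]
opening: 0.0143
grip_force: 78.4
```

Run:
```python
from h import *
state(); im,d=get_image('wrist'); im2,_=get_image('top'); im3,_=get_image('side'); c=cal('wrist'); np.savez('w4.npz',im=im,d=d,K=c[0],D=c[1],P=c[2])
top=cv2.resize(im2[165:227,140:222],None,fx=4.4,fy=4.4,interpolation=cv2.INTER_CUBIC); sd=cv2.resize(im3[120:200,190:272],None,fx=3.4,fy=3.4,interpolation=cv2.INTER_CUBIC)
w=cv2.copyMakeBorder(im,0,216,0,288,0)[:600,:800]; w[390:390+200]=0
w[:top.shape[0]][:, 512:]=cv2.resize(top,(288,top.shape[0])) 
h=sd.shape[0]; w[300:300+h,515:515+sd.shape[1]]=sd
cv2.imwrite('pics/f1.png',w[:580])
```

```text
t 15.77 grasp [0.546  0.2532 0.148 ] yaw_y 0.9218 tz [ 0.002  0.001 -1.   ] q [ 3.100e-01  8.000e-02  1.760e+00  1.000e-03  1.299e+00 -6.120e-01] F [1.9 3.6 3.4] T [ 0.47 -0.51  0.09] open 0.0143 gf 78.4
```

View pics/f1.png

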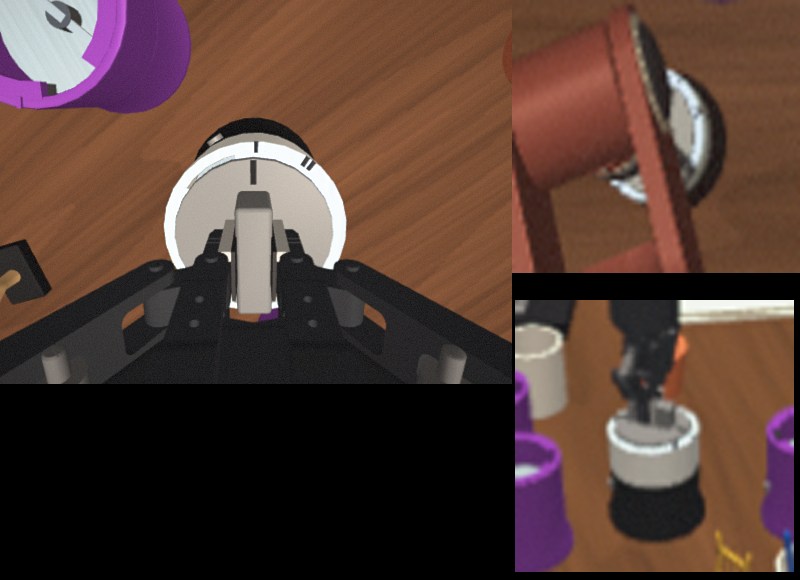

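The lid is home in the collar. Its pointer line is at (253,172), the single rib at (256,147) and the lock pair at (308,162). I'll compute the residual angle.

Run:
```python
from h import *
z=np.load('w4.npz'); im,d=z['im'],z['d']; c=(z['K'],z['D'],z['P'])
g=cv2.cvtColor(im,cv2.COLOR_BGR2GRAY)
def dark(v0,v1,u0,u1,t):
    vv,uu=np.nonzero(g[v0:v1,u0:u1]<t); return uu.mean()+u0,vv.mean()+v0,len(uu)
print(dark(142,152,250,263,120),dark(162,184,246,262,110))
r=onplane(c,[dark(142,152,250,263,120)[:2]],.12)[0]; l=onplane(c,[(dark(161,172,246,262,110)[:2]),(dark(173,185,246,262,110)[:2])],.126)
# disc centre: fit circle to disc (dark gap) via collar outer edge: use depth
vv,uu=np.mgrid[0:384,0:512]; X=withdepth(c,np.c_[uu.ravel(),vv.ravel()],d).reshape(384,512,3)
cc=np.array([.5471,.2518])
for n,p in (('rib',r),('line',l[0]),('line',l[1])): print(n,p.round(4),np.hypot(*(p[:2]-cc)).round(4),np.arctan2(*(p[:2]-cc)[::-1]).round(4))
w=l[0]-l[1]; print('line dir',np.arctan2(w[1],w[0])); state()
```

```text
(np.float64(255.5), np.float64(146.5), 40) (np.float64(252.72727272727272), np.float64(172.0), 121)
rib [0.5109 0.282  0.12  ] 0.0472 2.4464
line [0.5169 0.2756 0.126 ] 0.0384 2.4752
line [0.522 0.272 0.126] 0.0322 2.465
line dir 2.527714680565185
t 15.92 grasp [0.5461 0.2532 0.148 ] yaw_y 0.9214 tz [ 0.003  0.002 -1.   ] q [ 3.100e-01  8.000e-02  1.760e+00  1.000e-03  1.299e+00 -6.110e-01] F [4.9 3.3 2.9] T [ 0.53 -0.57  0.12] open 0.0145 gf 78.5
```

Emit:
arm_command:
  plan:
    - [[0, 0, 0, 0, 0, 0.03], [0, 0, 0, 0, 0, 0.03], [0, 0, 0, 0, 0, 0.03], [0, 0, 0, 0, 0, 0.03], [0, 0, 0, 0, 0, 0.03], [0, 0, 0, 0, 0, 0.03]]

```text
t: 16.42
tool_pos: [0.5456, 0.2528, 0.3027]
tool_rot: [1.046, 2.961, 0.003]
contact_force: [4.1, 3.1, 5.5]
opening: 0.0145
grip_force: 78.6
```

Run:
```python
from h import *
state(); im,d=get_image('wrist'); a=im[120:240,150:360]; im2,_=get_image('top')
a=cv2.resize(a,None,fx=3.5,fy=3.5,interpolation=cv2.INTER_CUBIC)[:,:500]; a=cv2.resize(im[125:235,180:330],(500,366),interpolation=cv2.INTER_CUBIC); b=cv2.resize(im2[100:240,240:370],(300,323)); b=cv2.copyMakeBorder(b,0,43,0,0,0); cv2.imwrite('pics/f2.png',np.hstack([a,b]))
```

```text
t 16.42 grasp [0.5459 0.253  0.148 ] yaw_y 0.8915 tz [ 0.002  0.001 -1.   ] q [ 0.31   0.08   1.76   0.     1.3   -0.581] F [4.1 3.1 5.5] T [ 0.56 -0.56  0.08] open 0.0145 gf 78.6
```

View pics/f2.png

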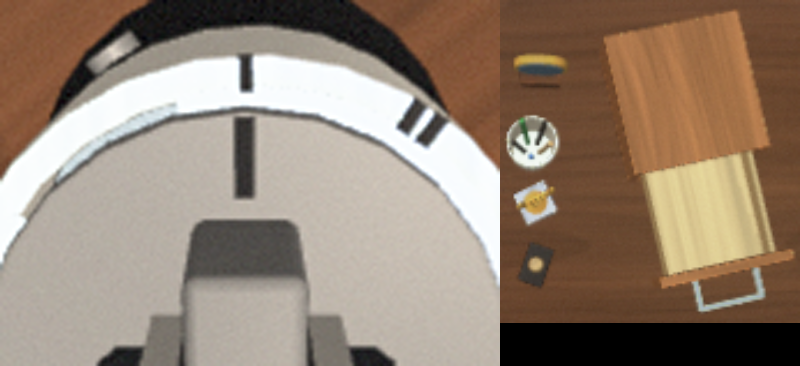

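The pointer line (244,158) lines up with the single rib (246,73), well short of the lock pair at (422,120). The drawer is open and empty, and the bystanders next to it stand where they were. Handing in.

```bash
python3 -c "from station import finish_job; print(finish_job())"
```

```text
the job is handed in; nothing more can be done
None
```

I handed the job in at about 16.5 s: the drawer is fully open, and the lid is home in the grey grinder, gripped on the half-way rib and never turned near the lock marks.

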